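# Unclamp the empty gel dispenser

### The arm

A 6-joint arm with a two-finger parallel gripper is mounted at the origin on the work surface. World frame = base frame: x ahead of the robot, y to its left, z up, the work surface at z = 0. Lengths are in mm, angles in rad, forces in N, time in s.
With the tool pointing down it reaches from about 350 to 875 mm from the base axis. Payload 15.5 kg.
Tool frame: the origin (TCP) lies on the centre line of the jaws, within the pads' length; the fingertips stand 22 mm ahead of it and the grasp point (between the pads) lies 3 mm ahead of it; z points along the fingers, y is the line along which they close (so a half turn about z gives the same grasp; the last joint's range is limited). The gripper opens to 85 mm and grips with 20 to 120 N. Pads are 22 mm wide; open, the fingers measure 114 mm over their backs; the gripper's body (76 mm by 85 mm) begins 54 mm behind the grasp point. The pads swing forward as they close: fully open they stand 13 mm farther back than shut.
Start: joints at [1.117, 0.494, 1.345, -0, 1.302, -0.096], TCP at [219.465, 585.202, 253.277] pointing down, gripper open.
Joint ranges: [-2.91, 2.91], [-0.82, 2.16], [0.22, 2.67], [-1.22, 4.37], [0.12, 2.79], [-3.08, 3.08]. Speed limits (rad/s): [1.89, 1.89, 2.57, 3.01, 3.01, 3.01].

### API

Orientations are given as a rotation vector (axis times angle).
In Python, from cell import manip gives the robot as it stands. Calls block until the motion is done:
- manip.move_to(position, orientation): joint-space move of the TCP to a pose.
- manip.move_straight(position, frame=None, rate=150, guard=None): straight line of the TCP; frame=None keeps the orientation; rate is the mean speed in mm/s. With guard (N) it stops when the force on the tool has changed by that much, and returns True; else False.
- manip.move_j(angles): joint-space move.
- manip.command_gripper(opening, squeeze=None): finger opening in mm; squeeze is the grip in N (None keeps the last); returns when the fingers have stopped.
- manip.wait(seconds).
- manip.solve_ik(position, orientation): joint angles nearest the present ones, or None.
- manip.snapshot(name): name is "side" or "top" or "wrist"; returns a dict with "pixels" (400x640x3 uint8, red, green, blue), "depth" (400x640 float32, mm along the optical axis (not along the pixel's ray), 0 where there is no reading), "fov_y" (degrees; the focal length in pixels is half the picture's height over the tangent of half this angle, whatever the lens; pixels are square), "cx", "cy" (the principal point, pixels), "extrinsics" (4x4, takes a point from world to camera coordinates); the wrist camera has in their place "T_tool_cam" (4x4, takes a point from camera to tool coordinates, whose origin is the TCP and whose axes are the flange's). Camera axes: x right, y down, z forward; pixel columns grow to the right and rows downward; lengths in mm; the calibration is good to about 2 mm. The wrist camera is an equidistant fisheye: a pixel r from the principal point sees the ray r / f radians off the axis. A picture is of the moment at which its call begins: read the wrist's pose just before it.
A pose or a line that the arm cannot do raises manip.Unreachable and nothing moves.
- manip.job_done(): hands the job in; it is judged then, once.
Trained networks look in a picture, given as the dict that the camera call returned (one of the last four; its "shot" number tells which), for a name from the list of things; names that differ only in an ending like _2 or _b are one class to them, and where a whole thing is asked for, a point or a joint stands for the part that bears it (a point fixed in the world has none). Each returns a list of dicts, best first, with "score" (0 to 1); they miss things now and then, are a little off and sometimes report something else, mostly with a low value. They report only what shows in the picture. A call takes as long as a camera call. They do not tell look-alikes from the thing itself.
- manip.boxes_of(label, picture): "at" ([x, y, z] in mm, in world coordinates, good to about 4 mm: the middle of the surface that is visible of it).
- manip.place_of(label, picture): "at" ([x, y, z] in mm, in world coordinates, good to about 4 mm: a listed point, or the origin of a listed thing).
Readings, each from a call of its own:
- manip.read_time_s(): time.
- manip.read_qpos(): joint angles.
- manip.read_dq(): joint speeds.
- manip.read_joint_efforts(): joint torques, N m.
- manip.read_ee_pos(): TCP position.
- manip.read_orientation(): TCP orientation.
- manip.read_wrist_force(): force on the tool from outside, world axes, zero at the start.
- manip.read_torque(): the same for the moment, N m.
- manip.read_gripper_width(): finger opening in mm.
- manip.read_gripper_force(): force on a finger pad.
Only numpy, scipy, OpenCV 4.12 (cv2) and the standard library are available. Lean on these libraries where they do the work, as an engineer would, in place of code of your own. Each camera call takes 0.05 s, during which the arm holds its last target. There are 200 camera calls.

### The job

The chrome hand gel dispenser is empty: swing the clamp lever of its holder up until it meets its stop, lift the dispenser out and gently stand it upright in the middle of the largest of the three round dishes, ready for refilling. Then swing the lever fully down again. Leave the dishes, the holder and everything else standing where they are.

Things in the scene. Friction and masses are not known exactly. Their poses are not given: they have to be found in the camera images.
- holder: Fixed dark steel holder. Origin: underside, middle of the dispenser's socket; z up. Base plate 12 mm thick, x -74 to 54, y -52 to 70 mm, with a square curb, 80 mm inside, 8 mm high, round the dispenser's foot. At x = -52 mm, y = 43 to 69 mm two cheeks, 68 mm tall, carry the clamp lever's hinge; shut, the lever lies along +x on the +y side of the dispenser.
- clamp (a joint): Clamp lever angle, rad: 0 = fully down and shut (level, at its lower stop; its toe then overhangs the dispenser's foot and keeps it from being lifted), 1.6 = upright, fully open at its upper stop. Stiff hinge: it stays where it is left; about 2 N at the handle moves it.
- clamp_handle (a point): Middle of the lever's handle, a black cylinder 20 mm in diameter, 36 mm long, lying across the lever, parallel to the hinge axis; its flat ends can be pinched from above, so that the lever turns between the fingers. In the holder's frame: x = -50 + 120 cos(angle), y = 70, z = 55 + 120 sin(angle) mm. The lever itself is an aluminium bar 10 mm wide, 12 mm thick, at y = 51 to 61 mm.
- clamp_hinge (a point): On the hinge axis of the lever, at (-50, 56, 55) mm in the holder's frame. The axis runs along the holder's y.
- dispenser: Chrome push-button gel dispenser, 115 mm tall, loose, standing in the holder. Origin: centre of its underside, z up. Foot disc 72 mm in diameter and 12 mm thick, smooth round body 54 mm in diameter up to 100 mm above the underside, then a small push button with a spout reaching 28 mm from the axis. 0.2 to 0.45 kg. Grasp across the body about 84 mm above the underside.
- dish_large: Largest white ceramic dish: round, open, rim 172 mm in diameter, 30 mm tall, flat inner floor 6 mm above the underside and about 130 mm across. Origin: centre of its underside.
- dish_middle: Middle white ceramic dish, rim 136 mm in diameter, 27 mm tall. Origin: centre of its underside. Bystander.
- dish_small: Smallest white ceramic dish, rim 100 mm in diameter, 24 mm tall. Origin: centre of its underside. Bystander.
- remote: Black remote control 170 x 46 x 18 mm lying flat, long along its x. Origin: centre of its underside. Bystander.
- hairbrush: Wooden hairbrush 210 mm long (along its x), 56 mm wide, 26 mm high, bristles down. Origin: near its middle, on the surface. Bystander.
- vase: Green glass bud vase 64 mm in diameter, 135 mm tall, standing. Origin: centre of its underside. Bystander.
- candle: Candle jar 68 mm in diameter, 85 mm tall, standing. Origin: centre of its underside. Bystander.
- sunglasses_case: Grey sunglasses case 160 x 65 x 45 mm, long along its x. Origin: centre of its underside. Bystander.
Not all that is in view belongs to the job. Leave any pink or turquoise look-alike of the holder alone.

How it is judged:
By the outcome, as a careful person would: the job done as asked, in the order asked, and still so for the second after the job is handed in, with the robot touching nothing.
It also fails if it takes over 62 s, if anything falls off the work surface, if the arm or the gripper's body presses on something with over 40 N, if the wrist force passes 120 N, or if a joint passes its speed limit or range.

## Working session

There is one attempt and no reset: what is moved stays moved. The work goes in short steps, each a Python script; the robot and the scene stay as the last script left them, time stands still between calls to the robot, and variables do not carry over. Pictures are saved under pics/ and viewed, at most 10 in all, crops included, and the job is handed in when it is done.

```bash
ls; mkdir -p pics
python3 - <<'E'
from cell import manip
import cv2,numpy as np,pickle
D={}
for n in("side","top"):
    s=manip.snapshot(n);D[n]=s
    cv2.imwrite(f"pics/{n}0.png",s["pixels"][:,:,::-1])
    f=200/np.tan(np.radians(s["fov_y"]/2));E=np.array(s["extrinsics"])
    for l in("holder","clamp","clamp_handle","clamp_hinge","dispenser","dish_large","dish_middle","dish_small","vase","candle"):
        for d in manip.place_of(l,s)[:3]:
            if "at" not in d: print(n,l,d);continue
            p=E@np.r_[d["at"],1]
            print(n,l,np.round(d["at"]),round(d["score"],2),"px",np.round([s["cx"]+f*p[0]/p[2],s["cy"]+f*p[1]/p[2]]))
pickle.dump(D,open("d0.pkl","wb"))
print(manip.read_orientation(),manip.read_time_s())
E
```

```text
pics
side holder [560. -11.  -3.] 0.94 px [347. 236.]
side holder [ 186. -306.   -2.] 0.59 px [211. 308.]
side holder [321. 440.  -2.] 0.56 px [276. 167.]Traceback (most recent call last):
  File "<stdin>", line 9, in <module>
ValueError: it knows: candle, clamp_handle, clamp_hinge, dish_large, dish_middle, dish_small, dispenser, hairbrush, holder, remote, sunglasses_case, vase
```

Run:
```python
from cell import manip
import cv2,numpy as np,pickle
D={}
for n in("side","top"):
    s=manip.snapshot(n);D[n]=s
    cv2.imwrite(f"pics/{n}0.png",s["pixels"][:,:,::-1])
    f=200/np.tan(np.radians(s["fov_y"]/2));E=np.array(s["extrinsics"])
    for l in("holder","clamp_handle","clamp_hinge","dispenser","dish_large","dish_middle","dish_small","vase","candle","remote","hairbrush","sunglasses_case"):
        for d in manip.place_of(l,s)[:3]:
            p=E@np.r_[d["at"],1]
            print(n,l,np.round(d["at"]),round(d["score"],2),"px",np.round([s["cx"]+f*p[0]/p[2],s["cy"]+f*p[1]/p[2]]))
pickle.dump(D,open("d0.pkl","wb"))
print(manip.read_orientation(),manip.read_time_s())
```

```text
side holder [559.  -9.  -3.] 0.96 px [347. 236.]
side holder [322. 440.  -4.] 0.94 px [276. 167.]
side holder [ 185. -304.    0.] 0.68 px [211. 306.]
side clamp_handle [ 117. -376.   52.] 0.85 px [175. 313.]
side clamp_handle [251. 370.  55.] 0.72 px [256. 163.]
side clamp_handle [483. -59.  68.] 0.7 px [323. 227.]
side clamp_hinge [374. 386.  57.] 0.88 px [289. 160.]
side clamp_hinge [ 237. -364.   54.] 0.7 px [226. 308.]
side clamp_hinge [592. -74.  52.] 0.56 px [360. 234.]
side dispenser [563.  -4.  16.] 0.62 px [348. 230.]
side dish_large [ 564. -249.   -1.] 0.66 px [356. 289.]
side dish_middle [524. 256.   0.] 0.87 px [331. 190.]
side dish_small [760.   0.  -0.] 0.6 px [411. 232.]
side vase [ 734. -142.   -1.] 0.56 px [411. 262.]
side remote [364. 178.   5.] 0.6 px [285. 202.]
side hairbrush [ 357. -176.   -2.] 0.65 px [280. 273.]
side sunglasses_case [536. 446.  -0.] 0.68 px [331. 165.]
top holder [323. 440.   3.] 0.81 px [197. 257.]
top holder [559.  -6.   1.] 0.63 px [335. 172.]
top holder [520. 252.  -3.] 0.41 px [256. 190.]
top clamp_handle [478. -56.  67.] 0.73 px [355. 19
[... 246 characters left out ...]
3.   53.] 0.63 px [466. 265.]
top dispenser [565.  -4.  10.] 0.88 px [335. 170.]
top dish_large [ 560. -248.    4.] 0.66 px [410. 166.]
top dish_middle [521. 254.  -0.] 0.7 px [255. 190.]
top dish_middle [600. -75.  57.] 0.19 px [357. 153.]
top dish_small [759.  -1.  -1.] 0.87 px [329. 115.]
top vase [ 737. -143.   -2.] 0.96 px [372. 118.]
top candle [754. 136.  -2.] 0.91 px [288. 119.]
top candle [563.  -6.  -1.] 0.69 px [335. 171.]
top candle [ 561. -247.    4.] 0.42 px [410. 166.]
top remote [365. 174.   1.] 0.61 px [283. 236.]
top hairbrush [ 350. -176.   -0.] 0.6 px [395. 233.]
top sunglasses_case [536. 442.  -1.] 0.96 px [196. 190.]
[ 5.60496080e-01  3.09118605e+00 -3.34657643e-05] 1.4
```

View pics/side0.png

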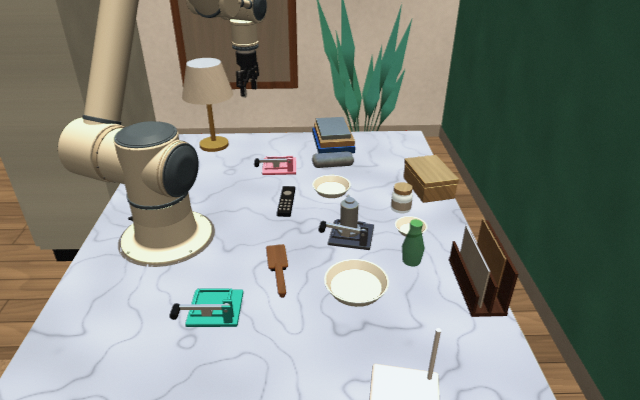

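View pics/top0.png

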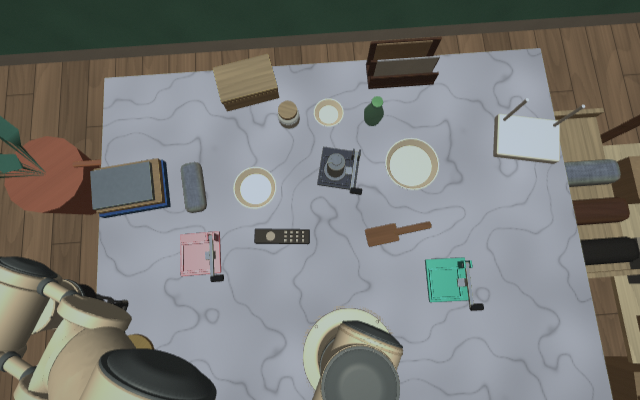

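The dark holder with the chrome dispenser is at side pixel (347,236) and top pixel (335,170). The look-alikes are the pink holder at side (276,167), top (197,257), and the turquoise one at side (211,306), top (447,280). I choose the dark steel one because it has the dispenser in it. Its lever points towards the robot, so the holder's yaw is about 168°, and the lever seems slightly raised. The large dish is at top (410,166). Next is a close wrist view to confirm this and refine the poses.

```bash
cat > h.py <<'E'
from cell import manip
import cv2,numpy as np
from scipy.spatial.transform import Rotation as R
def down(a):  # tool down, closing line (tool y) at world angle a
    y=np.array([np.cos(a),np.sin(a),0]);z=np.array([0,0,-1.]);x=np.cross(y,z)
    return R.from_matrix(np.c_[x,y,z]).as_rotvec()
def wrist(name=None,labels=()):
    p=np.array(manip.read_ee_pos());o=R.from_rotvec(manip.read_orientation())
    s=manip.snapshot("wrist")
    if name: cv2.imwrite(f"pics/{name}.png",s["pixels"][:,:,::-1])
    out={}
    for l in labels:
        out[l]=[(np.round(d["at"],1).tolist(),round(d["score"],2)) for d in manip.place_of(l,s)[:2]]
        print(l,out[l])
    return s,p,o
E
python3 - <<'E'
from h import *
manip.move_to([520,-60,330],down(np.radians(78)))
for i in range(2):
    s,p,o=wrist("w1" if i==0 else None,("holder","clamp_handle","clamp_hinge","dispenser","dish_large"))
print(manip.read_time_s(),manip.read_qpos(),s["T_tool_cam"])
s=manip.snapshot("top")
for l in("clamp_handle","clamp_hinge","dispenser","holder","dish_large"):print(l,[(np.round(d["at"]),d["score"]) for d in manip.place_of(l,s)[:2]])
E
```

```text
holder [([322.4, 442.5, 0.0], 0.98), ([183.5, -306.4, 4.5], 0.72)]
clamp_handle [([478.7, -56.3, 67.8], 0.97)]
clamp_hinge [([600.2, -73.4, 52.0], 0.79), ([233.4, -365.5, 56.9], 0.68)]
dispenser [([561.1, -3.3, 13.5], 0.61)]
dish_large [([563.0, -247.5, -2.1], 0.86)]
holder [([324.7, 434.8, -2.1], 0.85), ([186.0, -304.2, 1.7], 0.78)]
clamp_handle [([477.8, -54.8, 66.6], 0.89), ([747.2, 129.7, -1.7], 0.63)]
clamp_hinge [([600.3, -73.9, 53.4], 0.94), ([235.2, -366.0, 54.7], 0.79)]
dispenser [([560.0, -7.2, 10.4], 0.63)]
dish_large [([560.8, -245.5, 0.8], 0.87)]
4.5333 [-2.28967984e-01  2.78634666e-01  1.47851548e+00  1.64453102e-05
  1.38443987e+00 -1.59034196e+00] [[ 1.24949111e-04 -9.65188881e-01 -2.61553834e-01  6.68612605e+01]
 [ 9.99999352e-01 -1.75245429e-04  1.12441085e-03 -1.21701449e+00]
 [-1.13110497e-03 -2.61553805e-01  9.65188234e-01 -1.21396673e+02]
 [ 0.00000000e+00  0.00000000e+00  0.00000000e+00  1.00000000e+00]]
clamp_handle [(array([ 117., -374.,   53.]), 0.86)]
clamp_hinge [(array([ 236., -361.,   53.]), 0.96), (array([564.,  -4.,   9.]), 0.73)]
dispenser [(array([565.,  -0.,  11.]), 0.56)]
holder [(array([560.,  -7.,  -1.]), 0.9), (array([ 184., -308.,    3.]), 0.78)]
dish_large [(array([ 562., -247.,    4.]), 0.94)]
```

View pics/w1.png

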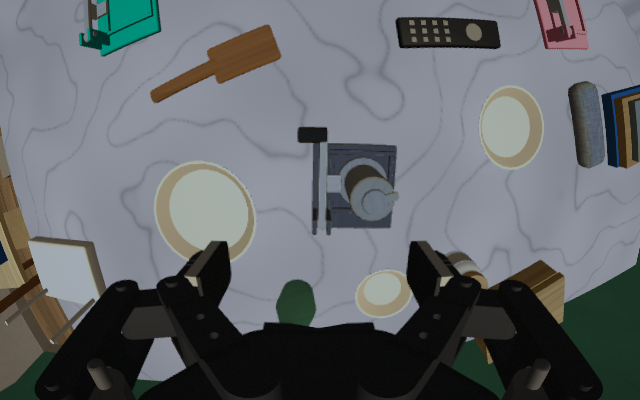

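The wrist view shows the dark holder around (355,185), with the bar vertical in the image at column 320 and the black handle at (313,134). The dispenser's button is at (372,195) with its spout pointing right to (396,197), and the large dish is at (205,212). This confirms the choice. I'll refine the lever geometry from wrist depth.

```bash
cat >> h.py <<'E'
def cloud(s,p,o):
    f=200/np.tan(np.radians(s["fov_y"]/2));v,u=np.mgrid[0:400,0:640]
    dx=u-s["cx"];dy=v-s["cy"];r=np.hypot(dx,dy)+1e-9;t=r/f;d=s["depth"]
    ok=(d>0)&(t<1.2);k=np.tan(t)/r*d
    P=np.stack([dx*k,dy*k,d],-1)[ok];T=np.array(s["T_tool_cam"])
    return (P@T[:3,:3].T+T[:3,3])@o.as_matrix().T+p, s["pixels"][ok]
E
python3 - <<'E'
from h import *
s,p,o=wrist()
W,C=cloud(s,p,o)
y=np.radians(167);O=np.array([560.5,-6,0])
M=np.array([[np.cos(y),np.sin(y),0],[-np.sin(y),np.cos(y),0],[0,0,1]])
L=(W-O)@M.T
tab=(np.abs(L[:,:2])<150).all(1)&(L[:,2]<8);print("table z",np.median(L[tab,2]))
m=(L[:,2]>50)&(L[:,1]>42)&(L[:,1]<68)&(L[:,0]>-35)&(L[:,0]<55)
for a in range(-35,55,15):
    q=L[m&(L[:,0]>=a)&(L[:,0]<a+15)];
    if len(q):print("bar",a,len(q),np.percentile(q,[5,50,95],axis=0).round(1).tolist())
b=L[m];A=np.polyfit(b[:,0],b[:,2],1);B=np.polyfit(b[:,0],b[:,1],1);print("slope z",A,"y",B)
h=(C.max(1)<50)&(L[:,2]>50)&(np.abs(L[:,0]-69)<25)&(np.abs(L[:,1]-70)<35)
print("handle",h.sum(),np.percentile(L[h],[2,50,98],axis=0).round(1).tolist())
d=(L[:,2]>90)&(np.hypot(L[:,0],L[:,1])<60)
print("disp",np.percentile(L[d],[2,50,98],axis=0).round(1).tolist())
c=(L[:,2]>103)&d;print("top",c.sum(),np.percentile(L[c],[2,50,98],axis=0).round(1).tolist())
# base plate extents
q=(L[:,2]>8)&(L[:,2]<24)&(np.abs(L[:,0])<100)&(np.abs(L[:,1])<100);print("plate",np.percentile(L[q],[1,99],axis=0).round(1).tolist())
# dish rim
r=W[(np.hypot(W[:,0]-562,W[:,1]+247)<100)&(W[:,2]>24)&(W[:,2]<40)];
print("dish",cv2.minEnclosingCircle(r[:,:2].astype(np.float32)),np.median(W[np.hypot(W[:,0]-562,W[:,1]+247)<40][:,2]))
E
```

```text
table z 0.8546687468005132
bar -35 76 [[-34.2, 52.8, 62.6], [-27.4, 56.8, 64.1], [-20.5, 60.7, 65.3]]
bar -20 83 [[-18.7, 51.9, 63.6], [-12.1, 57.0, 65.7], [-5.7, 61.0, 67.2]]
bar -5 92 [[-4.0, 52.3, 64.8], [3.1, 57.3, 67.0], [9.7, 61.3, 68.2]]
bar 10 79 [[11.1, 52.6, 67.2], [17.8, 56.5, 68.9], [24.3, 60.3, 70.1]]
bar 25 4887 [[37.9, 48.8, 383.2], [39.0, 59.8, 395.5], [39.8, 67.2, 408.3]]
bar 40 2979 [[40.2, 42.7, 391.7], [47.5, 49.1, 407.3], [48.7, 58.4, 411.9]]
slope z [  5.49428727 159.42339013] y [-0.18467691 63.0606876 ]
handle 8824 [[44.1, 36.0, 76.3], [46.7, 74.1, 403.1], [70.8, 99.2, 412.0]]
disp [[-7.9, -11.4, 113.3], [39.0, 9.4, 387.0], [46.0, 38.8, 413.6]]
top 17734 [[-8.0, -11.4, 113.9], [39.0, 9.4, 387.2], [46.0, 38.8, 413.6]]
plate [[-73.3, -50.0, 10.1], [52.8, 69.4, 23.7]]
dish ((560.218505859375, -248.87281799316406), 86.42240142822266) 6.586930811120425
```

```bash
cat >> h.py <<'E'
YAW=np.radians(167);O=np.array([560.5,-6,0.])
Rz=R.from_euler("z",YAW).as_matrix()
def hw(x,y,z): return O+Rz@np.array([x,y,z])
def hp(a,dz=0,y=70.5): return hw(-50+120*np.cos(a),y,55.5+120*np.sin(a)+3+dz)
HO=down(YAW-np.pi/2)
def arc(a0,a1,n,rate=90,guard=25):
    for a in np.linspace(a0,a1,n+1)[1:]:
        hit=manip.move_straight(hp(a),rate=rate,guard=guard)
        print(round(a,2),hit,np.round(manip.read_wrist_force(),1),round(manip.read_gripper_width(),1))
        if hit: break
E
python3 - <<'E'
from h import *
manip.move_to(hp(.106,90),HO)
manip.command_gripper(60,25)
print(manip.move_straight(hp(.106),guard=15,rate=120),manip.read_wrist_force())
manip.command_gripper(20,25)
print(manip.read_gripper_width(),manip.read_gripper_force(),manip.read_wrist_force())
arc(.106,1.6,8)
wrist("w2")
print(manip.read_time_s())
E
```

```text
False [0.86422461 0.1964303  0.65468236]
36.361280843885304 32.92519122362137 [ 4.60036326 16.1213322   1.64290135]
0.29 False [ 3.8 14.4  1. ] 36.5
0.48 False [ 2.9 13.3  0.1] 36.7
0.67 False [ 2.5 13.1  1.8] 36.5
0.85 False [ 1.2 12.   3. ] 36.6
1.04 False [ 0.5 11.2  3.1] 36.2
1.23 False [ 2.3 10.   3.1] 36.2
1.41 False [2.2 8.7 3.4] 36.2
1.6 False [1.8 9.2 3.3] 36.5
10.4667
```

View pics/w2.png

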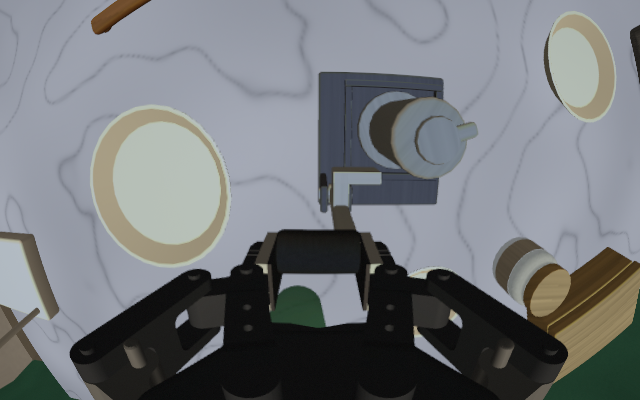

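The handle is pinched at (320,250) and the lever is up beside the still-standing dispenser. I'll press on to the stop with a guard, release, and take the dispenser.

Run:
```python
from h import *
for a in (1.64,1.68):
    hit=manip.move_straight(hp(a),rate=30,guard=8)
    print(hit,manip.read_wrist_force(),manip.read_ee_pos(),hp(a))
    if hit:break
manip.command_gripper(60)
manip.wait(.1);print("free",manip.read_wrist_force())
p=hp(1.6);manip.move_straight([p[0],p[1],300],rate=200)
# straight back a bit to view lever
q=hw(0,0,300);manip.move_to(q,down(np.radians(17)))
s,p,o=wrist("w3",("dispenser","clamp_handle"))
W,C=cloud(s,p,o);L=(W-O)@Rz
c=(L[:,2]>95)&(L[:,2]<104)&(np.hypot(L[:,0],L[:,1])<45)
print("body top",c.sum(),cv2.minEnclosingCircle(L[c][:,:2].astype(np.float32)),np.percentile(L[c],[2,50,98],axis=0).round(1).tolist())
l=(L[:,2]>70)&(np.abs(L[:,1]-66)<30)&(np.abs(L[:,0]+52)<30)&(L[:,2]<200)
print("lever",l.sum(),np.percentile(L[l],[2,50,98],axis=0).round(1).tolist())
print(manip.read_time_s())
```

```text
False [1.20766416 8.20194709 3.24794294] [601.70680395 -86.80362716 178.9697093 ] [601.44459532 -87.80724426 178.21276576]
False [-0.75145162  9.24842863  6.28779362] [605.96556329 -87.78992193 178.55335642] [606.10266537 -88.88264446 177.78518426]
free [ 0.09766137  0.72278933 -0.87821355]
dispenser [([562.1, -6.5, 14.4], 0.96)]
clamp_handle [([599.5, -85.1, 172.4], 0.97), ([118.6, -376.8, 55.0], 0.68)]
body top 64 ((-5.885058403015137, 6.10036039352417), 36.44245147705078) [[-31.3, -27.9, 95.6], [3.8, -17.7, 99.8], [25.9, 37.0, 103.3]]
lever 1739 [[-61.7, 38.6, 78.8], [-48.7, 55.1, 166.5], [-25.3, 85.9, 185.9]]
13.5833
```

View pics/w3.png

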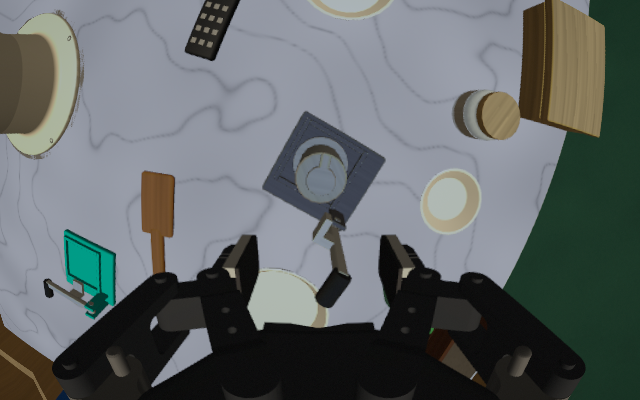

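The dispenser is at (322,180), with the lever open and its handle at (333,288). I'll measure the lever angle and the dispenser axis from depth.

Run:
```python
from h import *
s,p,o=wrist()
W,C=cloud(s,p,o);L=(W-O)@Rz
rad=np.hypot(L[:,0],L[:,1])<45
for a,b in((104,110),(110,115),(115,122),(122,135)):
    c=rad&(L[:,2]>a)&(L[:,2]<b);print(a,c.sum(),np.percentile(L[c],[1,50,99],axis=0).round(1).tolist() if c.sum() else "")
l=(np.abs(L[:,1]-70)<30)&(np.abs(L[:,0]+52)<25)
for a in range(70,190,10):
    c=l&(L[:,2]>a)&(L[:,2]<a+10)
    if c.sum()>5:print("lev",a,c.sum(),np.percentile(L[c],[3,50,97],axis=0).round(1).tolist())
```

```text
104 58 [[-30.6, -27.9, 104.2], [10.1, -20.7, 108.1], [26.2, 35.8, 109.9]]
110 656 [[-26.4, -26.8, 110.3], [-1.2, -2.6, 113.7], [25.7, 31.7, 115.0]]
115 587 [[-29.1, -21.5, 115.0], [-1.6, -2.4, 116.1], [20.7, 33.4, 118.9]]
122 844 [[-13.7, -26.8, 124.3], [2.1, -4.1, 127.5], [13.6, 11.9, 129.2]]
lev 70 28 [[-56.1, 50.8, 70.8], [-48.9, 51.9, 75.7], [-45.5, 56.0, 79.3]]
lev 80 29 [[-54.9, 50.9, 80.2], [-49.3, 51.7, 84.8], [-45.7, 54.6, 89.3]]
lev 90 38 [[-57.1, 50.8, 90.7], [-49.9, 51.5, 96.2], [-38.9, 52.7, 99.3]]
lev 100 53 [[-57.5, 50.9, 100.1], [-47.4, 51.5, 105.3], [-37.7, 52.2, 109.5]]
lev 110 275 [[-54.5, 41.4, 111.3], [-36.7, 52.5, 117.9], [-27.7, 60.6, 119.4]]
lev 120 55 [[-57.3, 49.0, 120.1], [-48.6, 52.2, 125.1], [-29.7, 59.7, 129.7]]
lev 130 55 [[-57.3, 51.2, 130.3], [-49.2, 52.1, 134.9], [-46.9, 58.4, 139.7]]
lev 140 66 [[-57.5, 51.0, 140.8], [-50.0, 52.1, 145.3], [-46.9, 59.8, 149.6]]
lev 150 63 [[-58.1, 51.0, 150.6], [-49.2, 52.3, 155.4], [-47.4, 59.1, 159.5]]
lev 160 62 [[-58.5, 50.9, 160.3], [-52.0, 52.1, 163.8], [-47.9, 57.6, 169.8]]
lev 170 204 [[-61.9, 51.2, 171.1], [-45.9, 55.4, 177.0], [-44.4, 84.9, 179.8]]
lev 180 646 [[-62.3, 52.8, 180.5], [-52.8, 68.5, 184.2], [-46.0, 86.5, 186.1]]
```

Run:
```python
from h import *
manip.command_gripper(85,50)
q=hw(0,0,99)
print(manip.move_straight(q,rate=130,guard=12))
manip.command_gripper(40,50)
print(manip.read_gripper_width(),manip.read_gripper_force(),manip.read_wrist_force())
print(manip.read_time_s())
manip.move_straight(q+[0,0,30],rate=60);print(manip.read_wrist_force(),manip.read_gripper_width())
manip.move_straight(q+[0,0,205],rate=150)
c=np.array([561,-248,0])
manip.move_straight(c+[0,0,304],rate=150)
print(manip.read_wrist_force(),manip.read_gripper_width(),manip.read_time_s())
wrist("w4",("dish_large",))
```

```text
False
52.80949989189073 50.91997412033379 [0.23587979 1.21750155 6.81487047]
16.1083
[ 0.21322264  0.29971165 -1.8264827 ] 52.365746360497056
[-1.53995233  0.13808692 -2.66614358] 52.63084819220212 19.8417
dish_large [([564.5, -246.5, 0.5], 0.85), ([598.8, -71.6, 55.0], 0.25)]
```

View pics/w4.png

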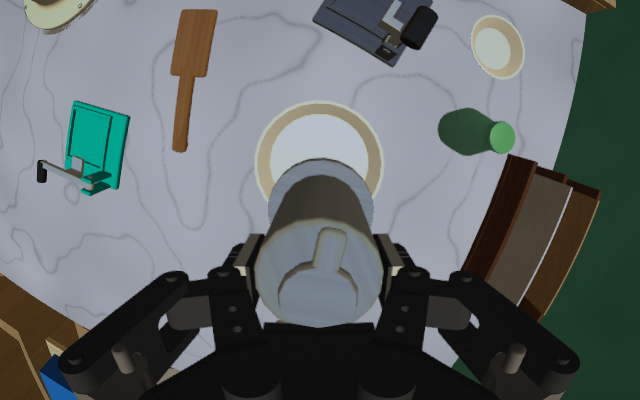

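The dispenser is held at (320,250), upright and squarely above the large dish at (320,160). I'll lower it with a guard.

Run:
```python
from h import *
c=np.array([561.5,-247.5,0])
manip.move_straight(c+[0,0,110],rate=130)
hit=manip.move_straight(c+[0,0,86],rate=20,guard=3)
print(hit,manip.read_ee_pos(),manip.read_wrist_force())
manip.command_gripper(85)
manip.wait(.2)
manip.move_straight(c+[0,0,230],rate=130)
print(manip.read_time_s())
s,p,o=wrist("w5",("dispenser","dish_large"))
W,C=cloud(s,p,o);d=W-c
t=(np.hypot(d[:,0],d[:,1])<45)&(W[:,2]>95)&(W[:,2]<108)&True
print("body top",cv2.minEnclosingCircle(W[t][:,:2].astype(np.float32)),np.percentile(W[t][:,2],[5,50,95]))
r=W[(np.hypot(d[:,0],d[:,1])<100)&(W[:,2]>24)&(W[:,2]<36)&(np.hypot(d[:,0],d[:,1])>70)]
print("rim",cv2.minEnclosingCircle(r[:,:2].astype(np.float32)))
```

```text
True [ 561.75497092 -247.4579207    93.34316365] [2.22827178 2.0469419  5.22992719]
24.2333
dispenser [([560.7, -246.3, 7.4], 0.87)]
dish_large [([754.6, 3.1, -2.4], 0.18)]
body top ((561.2409057617188, -246.21385192871094), 27.108671188354492) [ 99.34361836 106.74327819 107.89952427]
rim ((561.0794677734375, -248.90626525878906), 85.91706085205078)
```

View pics/w5.png

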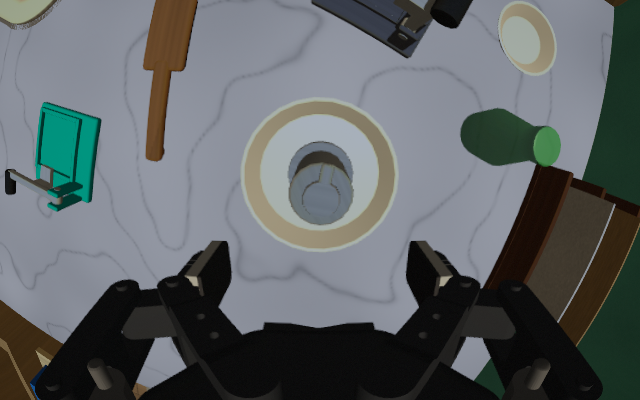

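The dispenser stands at (320,190), upright and within about 3 mm of the dish centre. Now the lever goes back down.

```bash
sed -i 's/y=70.5/y=69.5/' h.py
python3 - <<'E'
from h import *
p=hp(1.6)
manip.move_straight([561.5,-247.5,290],rate=200)
manip.move_to(hp(1.6,110),HO)
manip.command_gripper(60,25)
print(manip.move_straight(p,guard=12,rate=120))
manip.command_gripper(20,25)
print(manip.read_gripper_width(),manip.read_wrist_force(),manip.read_time_s())
arc(1.6,0,8)
for a in(-.03,-.06):
    hit=manip.move_straight(hp(a),rate=30,guard=8)
    print(hit,manip.read_wrist_force(),manip.read_ee_pos(),hp(a))
    if hit:break
manip.command_gripper(62);manip.wait(.1)
p=np.array(manip.read_ee_pos());print("free",manip.read_wrist_force())
manip.move_straight(p+[0,0,190],rate=150)
print(manip.read_time_s())
s,p,o=wrist("w6",("clamp_handle","dispenser"))
W,C=cloud(s,p,o);L=(W-O)@Rz
m=(L[:,2]>50)&(L[:,2]<90)&(abs(L[:,1]-56.5)<4)&(L[:,0]>-35)&(L[:,0]<55)
print("bar",m.sum(),np.polyfit(L[m,0],L[m,2],1))
E
```

```text
False
36.185078797371474 [-1.18893549  1.61741187  6.0396014 ] 27.3917
1.4 False [-2.3  3.3  8.7] 36.2
1.2 False [-2.4  4.7  7.4] 36.4
1.0 False [-2.3  5.8 -0.4] 36.7
0.8 False [ 0.7  5.2 -2.3] 36.3
0.6 False [ 2.1  6.4 -3. ] 36.1
0.4 False [ 1.9  7.  -1.3] 36.3
0.2 False [ 2.   7.3 -1.8] 36.5
0.0 False [ 0.2  8.8 -1.8] 36.8
False [0.41238647 7.35926278 0.86982239] [477.13324181 -57.84865105  54.50144619] [476.71260923 -57.98429214  54.90053998]
True [-3.00599662  3.17339772 24.88863184] [477.48655462 -57.77994684  51.93119584] [476.87039799 -58.02072055  51.30431922]
free [-0.0648678  -1.02663244 -0.57298342]
33.0833
clamp_handle [([476.3, -54.3, 52.9], 0.92), ([540.3, 438.7, -3.3], 0.58)]
dispenser [([563.4, -246.0, 5.2], 0.9)]
bar 593 [1.27153536e-03 6.16861984e+01]
```

View pics/w6.png

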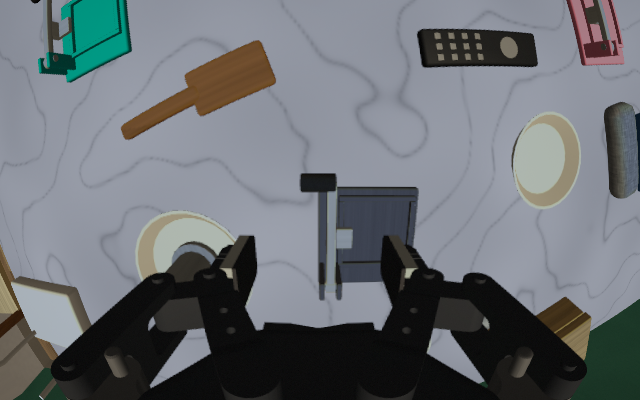

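The lever is down, with the bar at (328,235) level within 0.002 rad. The socket is empty, and the dispenser stands in the large dish at (190,255).

```bash
python3 -c "
from cell import manip
print(manip.job_done(),manip.read_time_s())"
```

```text
the job is handed in; nothing more can be done
the job is handed in; nothing more can be done
```

The job is handed in: I swung the lever up to its stop, stood the dispenser upright within about 3 mm of the middle of the largest dish, and swung the lever fully down again, with the arm clear at about 33 s of the 62 s allowed.

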